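# Index a turned flange on the spring key of a carving jig

## Task

Pull the yellow-stemmed chock out of the jig and put it in the steel tray, so that the brass spring key comes to rest on the flange's rim. Then push the wooden flange round by an ear on its edge, with closed fingers and gently (never more than 15 N), until you feel the key drop fully home into the notch. Leave the flange flat on the jig and the other things on the bench as they are.

Things in the scene. Friction and masses are not known exactly. Their poses are not given: they have to be found in the camera images.
- jig: Plywood indexing jig, fixed to the bench. Origin at bench level on the axis of its upright steel spindle (30 mm diameter, top 70 mm above the bench); its x axis points from the spindle to the middle of the cheeks, and roughly to the brass spring key, whose blue housing has been clamped anywhere up to 7.5 degrees to either side of it (not measured: to be felt or seen). The base board, 20 mm thick, reaches from x = -100 to +160 mm and 100 mm to either side.
- cheeks (a point): Point midway between the tops (62 mm above the bench) of the jig's two blue guide cheeks, 84 mm along the jig's x. Each cheek is 8 mm along x and spans 25 to 33 mm to its side, with a ledge 42 mm above the bench behind it; the key runs between them.
- flange: Dark turned wooden flange, about 0.35 kg: disc 120 mm diameter, 28 mm thick, loose round the spindle (33 mm bore), dragging on the board. Origin at the centre of its underside, 20 mm above the bench; x axis points out through its notch. At the start the notch is 34 to 86 degrees counter-clockwise (from above) of the jig's x axis, so it must be turned clockwise.
- notch (a point): Mouth of the flange's only notch, on the rim at mid-height, marked by a white line on the flange's top. The notch is 20 mm wide and 19 mm deep, cut through from top to bottom.
- ear_a (a point): The flange's ear 125 degrees counter-clockwise (from above) of the notch; point on its middle line 70 mm from the flange's axis, 12 mm above its underside. The ear is 22 mm wide, 24 mm high, flat-sided from radius 60 to 79 mm and round-ended to 90 mm.
- ear_b (a point): The same point on the flange's other, equal ear, 125 degrees clockwise of the notch.
- chock: Loose wooden chock (50 g): pale block 15 mm (x) by 66 mm (y) by 24 mm high, with a yellow round stem on top, 20 mm diameter, 36 mm long. Origin at the centre of its underside, z along the stem. It starts on the jig's ledges, 42 mm above the bench, pinched by 4 N between the cheeks and the key's upright brass pin (12 mm diameter, top 64 mm above the bench); pulls straight up.
- tray: Fixed dark steel open tray, 170 mm (x) by 140 mm (y) outside, 30 mm high, walls and floor 5 mm. Origin at the centre of its underside.
- key (a joint): Travel (m) of the brass spring key (18 mm wide, 26 to 42 mm above the bench, red nose) towards the spindle: 0 held back by the chock, about 0.012 with its nose on the flange's round rim, 0.030 fully home in the notch. It presses with about 3.5 N on the rim, 2.4 N at home. It enters only within about 1 mm and then locks the flange: pushing on makes the force climb sharply, and a side push can pinch it half way.
- finial: a loose dark turned wooden finial standing upright, 64 mm across and 122 mm tall, origin at the centre of its foot; bystander
- chisel_red: a loose wood chisel with a red handle, 230 mm long and 24 mm high, lying on the bench, origin under the handle's front half, x along it to the blade; bystander
- chisel_blue: the same chisel with a blue handle; bystander
- mallet: a loose hammer lying on the bench, about 300 mm long; bystander
- glue: a loose yellow bottle, 64 mm across, 170 mm tall, origin at the centre of its foot; bystander
- offcut: a loose pale wooden offcut, 160 x 60 x 40 mm, origin at the centre of its underside; bystander

How it is judged (in metres and radians):
On the way:
1. the chock lies in the tray while the key rests on the flange's round rim, not in the notch (x of chock in the frame of tray between -0.078 and 0.078 m and y of chock in the frame of tray between -0.063 and 0.063 m and z of chock in the frame of tray below 0.03 m and linear speed of chock below 0.02 m/s and value of joint key between 0.008 and 0.017 m), for 0.2 s.
At the end, for the whole second after the job is handed in: The key is fully home in the notch (travel over 26.5 mm of 30), the flange's notch points within 0.17 rad of the jig's x axis, the flange lies flat on the board (within 2.5 mm, 0.04 rad) and still, and the chock lies at rest inside the tray (x of chock in the frame of tray between -0.078 and 0.078 m and y of chock in the frame of tray between -0.063 and 0.063 m and z of chock in the frame of tray below 0.03 m and linear speed of chock below 0.02 m/s and z of flange in the frame of jig below 0.0225 m and angle between flange's own z axis and vertical below 0.04 rad and value of joint key above 0.0265 m and angle between the x axis of flange and the x axis of jig, either way round below 0.17 rad and angular speed of flange below 0.05 rad/s); the robot touches nothing.
It fails at once if the robot presses on the flange with more than 15 N (contact force between any of the arm, the fingers and flange above 15 N).
It fails at once if the flange is lifted off the board by more than 8 mm (z of flange in the frame of jig above 0.028 m).
It fails at once if another loose thing on the bench is moved by more than 20 mm (distance of any of finial, chisel_red, chisel_blue, mallet, glue, offcut from where it was at the start of the episode above 0.02 m).
It also fails if it takes over 67 s, if anything falls off the work surface, if the arm or the gripper's body presses on something with over 40 N, if the wrist force passes 120 N, or if a joint passes its speed limit or range.

## Robot

A 6-joint arm with a two-finger parallel gripper is mounted at the origin on the work surface. World frame = base frame: x ahead of the robot, y to its left, z up, the work surface at z = 0. Lengths are in m, angles in degrees, forces in N, time in s.
With the tool pointing down it reaches from about 0.4 to 0.825 m from the base axis. Payload 7 kg.
Tool frame: the origin (TCP) lies between the finger pads; the fingertips stand 22 mm ahead of it and the grasp point (between the pads) lies 3 mm ahead of it; z points along the fingers, y is the line along which they close (so a half turn about z gives the same grasp; the last joint's range is limited). The gripper opens to 88 mm and grips with 3 to 60 N. Pads are 19 mm wide; open, the fingers measure 130 mm over their backs; the gripper's body (78 mm by 193 mm) begins 47 mm behind the grasp point.
Start: joints at [-55.915, 20.546, 0.682, 0, -70.136, -16.507], TCP at [0.204, -0.643, 0.249] pointing down, gripper open.
Joint ranges: [-176.03, 176.03], [-82.01, 121.73], [-58.28, 71.71], [-173.87, 95.51], [-174.79, -0.11], [-173.66, 173.66]. Speed limits (degrees/s): [136.94, 136.94, 172.46, 180, 180, 180].

## Interface

Orientations are given as [roll, pitch, yaw] about the fixed x, y, z axes, in that order (R = Rz(yaw) Ry(pitch) Rx(roll)).
In Python, from plant import ctrl gives the robot as it stands.
- The arm moves only by the tool apply_moves, never from a script. Its argument "targets" is a list of rows, each an object with "travel": the shift along the tool's x, y, z in mm, a list of three; "roll": the turn about the tool's z in degrees; "jaw": the finger opening in mm, from 0 to 87.6. In form: [{"travel": [tx, ty, tz], "roll": roll, "jaw": jaw}, ...]. A call has 1 to 10 rows; each row shifts and turns the commanded pose from where the row before left it, along the tool's axes as they then stand; what a row does not reach is not made up. A row lasts 1/10 s, in which the tool goes at most 50 mm and 8.59 degrees, less where a joint would pass 70% of its speed; a pose out of reach is approached as far as the arm can. A call with a gripper value outside its range is refused whole. The fingers move at their own pace and stop on an object; the grip force is fixed at half the most. Time passes only in rows, so rows that do not move let the fingers close. It gives the time, the measured TCP pose, the force, the opening and the grip force at its end, in the units of the state.
- ctrl.get_obs(): the state, without advancing time (a new reading comes with each control period).
- ctrl.snapshot(name): name is "side" or "top" or "wrist"; returns the picture (420x560x3 uint8, red, green, blue); there is no depth.
- ctrl.calibration(name): a dict with "K" (3x3 intrinsics, pixels), "dist_coeffs" ([k1, k2, p1, p2, k3] as OpenCV has them; the pictures are not rectified), "extrinsics" (4x4, takes a point from camera to world coordinates); the wrist camera has in their place "hand_eye" (4x4, takes a point from camera to tool coordinates, whose origin is the TCP and whose axes are the flange's). Camera axes: x right, y down, z forward; pixel columns grow to the right and rows downward; lengths in m; the calibration is good to about 2 mm. A picture is of the moment at which its call begins: read the wrist's pose just before it. calibration takes no time and is no camera call.
- ctrl.close_job(): hands the job in; it is judged then, once.
The state is a dict: "clock": time; "joint_pos": joint angles; "qvel": joint speeds; "tau": joint torques, N m; "tool_pos": TCP position; "orientation": TCP orientation; "force": force on the tool from outside, world axes, zero at the start; "moment": the same for the moment, N m; "opening": finger opening in m; "gripper_force": force on a finger pad.
Only numpy, scipy, OpenCV 4.12 (cv2) and the standard library are available. Lean on these libraries where they do the work, as an engineer would, in place of code of your own. Each camera call takes 0.05 s, during which the arm holds its last target. There are 200 camera calls.

## Working session

There is one attempt and no reset: what is moved stays moved. The work goes in short steps, Python scripts to look and compute and a tool call to move; the robot and the scene stay as the last step left them, time stands still between calls to the robot, and variables do not carry over. Pictures are saved under pics/ and viewed, at most 10 in all, crops included, and the job is handed in when it is done.

Besides the shell and the picture viewer there is one more tool, called after "Call:" as name(argument=value, ...), one argument or row to a line, values as JSON. apply_moves: Moves the arm, as the interface text tells. Its arguments: {"type":"object","properties":{"targets":{"type":"array","items":{"type":"object","properties":{"travel":{"type":"array","items":{"type":"number"}},"roll":{"type":"number"},"jaw":{"type":"number"}}}}},"required":["targets"]}

```bash
ls; mkdir -p pics; python3 - <<'E'
from plant import ctrl
import cv2
o=ctrl.get_obs();print(o)
for n in("top","side"):
    im=ctrl.snapshot(n);cv2.imwrite(f"pics/{n}0.png",im[:,:,::-1])
    c=ctrl.calibration(n);print(n,{k:(v.round(4).tolist() if hasattr(v,'round') else v) for k,v in c.items()})
print(ctrl.calibration("wrist"))
E
```

```text
pics
{'clock': 0.0, 'joint_pos': array([-5.59157298e+01,  2.05917317e+01,  6.33500656e-01, -2.05056546e-02,
       -7.01370058e+01, -1.65042030e+01]), 'qvel': array([-0.02672647, -0.09409494, -0.03057103, -0.03957261, -0.00797716,
        0.08691586]), 'tau': array([ 2.39204292e-04, -5.82720137e+01,  2.93059820e+01,  6.99726328e+00,
        6.93379756e-03, -2.45358196e-04]), 'tool_pos': array([ 0.20368191, -0.64304945,  0.24761604]), 'orientation': array([ 1.79903210e+02, -8.57573111e-03, -1.62426909e+02]), 'force': array([ 0.19515506, -0.60715305, -0.47812455]), 'moment': array([ 0.00770583,  0.01437386, -0.02864386]), 'gripper_force': 0.0, 'opening': 0.0879333705834541}
top {'K': [[421.4638, 0.0, 276.8237], [0.0, 421.4638, 215.6106], [0.0, 0.0, 1.0]], 'dist_coeffs': [-0.122, 0.0, 0.0, 0.0, 0.0], 'extrinsics': [[-0.0291, -0.9946, 0.0997, 0.3929], [-0.9996, 0.0289, -0.0032, 0.0059], [0.0003, -0.0998, -0.995, 1.6206], [0.0, 0.0, 0.0, 1.0]]}
side {'K': [[446.4469, 0.0, 276.3569], [0.0, 446.4469, 212.3057], [0.0, 0.0, 1.0]], 'dist_coeffs': [-0.033, 0.0, 0.0, 0.0, 0.0], 'extrinsics': [[-0.948, -0.2007, 0.2469, 0.215], [-0.3173, 0.5381, -0.7809, 1.0134], [0.0238, -0.8186, -0.5738, 0.8182], [0.0, 0.0, 0.0, 1.0]]}
{'K': array([[315.35133558,   0.        , 276.22937773],
       [  0.        , 315.35133558, 211.3643716 ],
       [  0.        ,   0.        ,   1.        ]]), 'dist_coeffs': array([-0.03714693,  0.        ,  0.        ,  0.        ,  0.        ]), 'hand_eye': array([[-1.69199981e-04, -9.68702271e-01, -2.48225466e-01,
         6.81181711e-02],
       [ 9.99999300e-01, -4.54690338e-04,  1.09279561e-03,
        -1.64629242e-03],
       [-1.17145931e-03, -2.48225107e-01,  9.68701669e-01,
        -1.37230759e-01],
       [ 0.00000000e+00,  0.00000000e+00,  0.00000000e+00,
         1.00000000e+00]])}
```

View pics/top0.png

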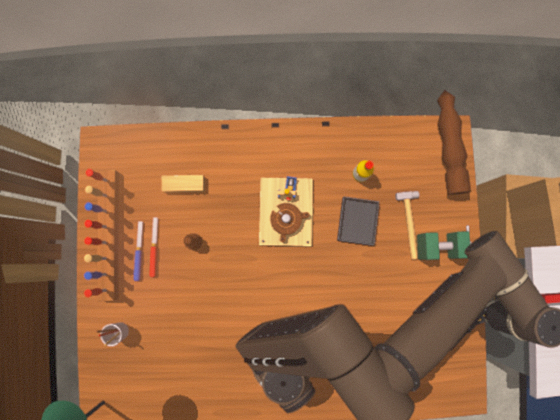

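View pics/side0.png

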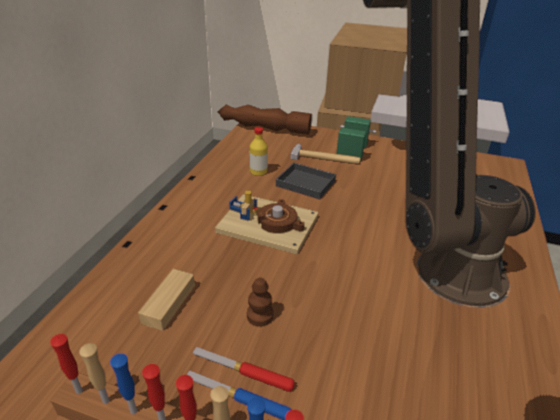

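The top view shows the jig with its spindle near (286,219), the chock and key near (290,187), and the tray near (358,221). The side view agrees. I'll enlarge the jig and tray area to measure it.

```bash
cat > h.py <<'E'
import numpy as np, cv2
from plant import ctrl
def ray(n,px,T=None):
    c=ctrl.calibration(n); K=np.array(c["K"]);d=np.array(c["dist_coeffs"])
    E=np.array(c["extrinsics"]) if T is None else T@np.array(c["hand_eye"])
    u=cv2.undistortPoints(np.array(px,float).reshape(-1,1,2),K,d).reshape(-1,2)
    D=np.c_[u,np.ones(len(u))]@E[:3,:3].T
    return E[:3,3],D
def w(n,px,z,T=None):
    o,D=ray(n,px,T); return o+D*((np.atleast_1d(z)-o[2])/D[:,2])[:,None]
def proj(n,P,T=None):
    c=ctrl.calibration(n)
    E=np.linalg.inv(np.array(c["extrinsics"]) if T is None else T@np.array(c["hand_eye"]))
    return cv2.projectPoints(np.array(P,float).reshape(-1,3),cv2.Rodrigues(E[:3,:3])[0],E[:3,3],np.array(c["K"]),np.array(c["dist_coeffs"]))[0].reshape(-1,2)
def pose():
    from scipy.spatial.transform import Rotation as R
    o=ctrl.get_obs();T=np.eye(4);T[:3,:3]=R.from_euler('xyz',o["orientation"],degrees=True).as_matrix();T[:3,3]=o["tool_pos"];return T
E
python3 - <<'E'
import cv2
im=cv2.imread("pics/top0.png")[170:255,250:385]
cv2.imwrite("pics/top0c.png",cv2.resize(im,None,fx=5.9,fy=5.9,interpolation=cv2.INTER_CUBIC))
E
```

```text
(no output)
```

View pics/top0c.png

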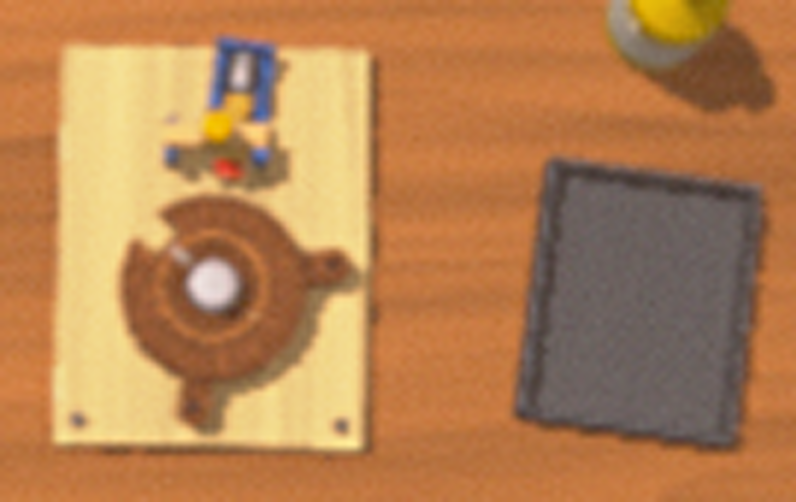

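The crop (5.9x, offset 250,170) shows:
- board corners (62,45), (370,52), (365,450), (52,443)
- spindle top (213,283)
- stem top (218,126)
- notch mouth about (150,230)
- ear tips (350,266) and (195,425)
- tray corners (550,160), (762,187), (735,445), (518,415)

```bash
python3 - <<'E'
from h import *
np.set_printoptions(precision=4,suppress=True)
f=lambda p:np.array(p)/5.9+[250,170]
B=w("top",f([(62,45),(370,52),(365,450),(52,443)]),.02)[:,:2];print("board",B,[np.linalg.norm(B[i]-B[i-1]) for i in range(4)])
d=(B[0]+B[1]-B[2]-B[3]);a=np.arctan2(d[1],d[0]);ux=np.array([np.cos(a),np.sin(a)])
e=(B[0]+B[3]-B[1]-B[2]);a2=np.arctan2(-e[0],e[1]);print("yaw",np.degrees([a,a2]))
print("axis from board",B.mean(0)-.03*ux)
s=w("top",f([(213,283)]),.07)[0];print("spindle",s)
print("stem",w("top",f([(218,126)]),.102), "pred",s[:2]+.0955*ux)
for n,p in dict(notch=(150,230),earR=(350,266),earD=(195,425)).items():
    q=w("top",f([p]),.046)[0,:2]-s[:2];print(n,np.linalg.norm(q),np.degrees(np.arctan2(q[1],q[0])-a))
T=w("top",f([(550,160),(762,187),(735,445),(518,415)]),.03)[:,:2];print("tray",T.mean(0),[np.linalg.norm(T[i]-T[i-1]) for i in range(4)]);d=T[0]+T[1]-T[2]-T[3];print(np.degrees(np.arctan2(d[1],d[0])))
print("keyhousing",w("top",f([(243,55)]),.05)[0,:2]-s[:2])
E
```

```text
board [[ 0.7023  0.0594]
 [ 0.6919 -0.1417]
 [ 0.4326 -0.1287]
 [ 0.443   0.0724]] [np.float64(0.25961661658655644), np.float64(0.2014036173116886), np.float64(0.2596489141792086), np.float64(0.2013370675370687)]
yaw [-2.8682 -2.9634]
axis from board [ 0.5375 -0.0332]
spindle [ 0.5386 -0.0331  0.07  ]
stem [[ 0.6329 -0.0384  0.102 ]] pred [ 0.634  -0.0378]
notch 0.05361599332474516 48.72667966224489
earR 0.08882307977174796 -80.29035057874114
earD 0.08866990466782954 174.0506865695663
tray [ 0.5225 -0.3103] [np.float64(0.16665176830596154), np.float64(0.13965387248307262), np.float64(0.16867222496845777), np.float64(0.14162099595533895)]
-9.328488527635681
keyhousing [ 0.148  -0.0244]
```

Sizes check out: the board measures 0.260 x 0.201 and the tray 0.168 x 0.141. The jig sits at (0.538,-0.033) with yaw -2.9°, the notch is at about +47.5°, and the housing leans about -6°. Next I move above the stem.

Call:
apply_moves(
  targets=[
    {"travel": [0,0,0],"roll": 7,"jaw": 60},
    {"travel": [0,0,0],"roll": 7,"jaw": 60},
    {"travel": [0,0,0],"roll": 6.5,"jaw": 60},
    {"travel": [-25,39,0],"roll": 0,"jaw": 60},
    {"travel": [-25,39,0],"roll": 0,"jaw": 60},
    {"travel": [-25,39,0],"roll": 0,"jaw": 60},
    {"travel": [-25,39,0],"roll": 0,"jaw": 60},
    {"travel": [-25,39,0],"roll": 0,"jaw": 60},
    {"travel": [-25,39,0],"roll": 0,"jaw": 60},
    {"travel": [-25,39,0],"roll": 0,"jaw": 60},
  ],
)

```text
clock: 1.1
tool_pos: [0.3931, -0.378, 0.2484]
orientation: [180.0, -0.0, 177.1]
force: [1.0, 0.2, 0.3]
opening: 0.0601
gripper_force: 0.0
```

Call:
apply_moves(
  targets=[
    {"travel": [-25,39,0],"roll": 0,"jaw": 60},
    {"travel": [-25,39,0],"roll": 0,"jaw": 60},
    {"travel": [-25,39,0],"roll": 0,"jaw": 60},
    {"travel": [-25,39,0],"roll": 0,"jaw": 60},
    {"travel": [-25,39,0],"roll": 0,"jaw": 60},
    {"travel": [-25,39,0],"roll": 0,"jaw": 60},
    {"travel": [-25,39,0],"roll": 0,"jaw": 60},
    {"travel": [-25,39,0],"roll": 0,"jaw": 60},
    {"travel": [-25,39,0],"roll": 0,"jaw": 60},
    {"travel": [0,0,0],"roll": 0,"jaw": 60},
  ],
)

```text
clock: 2.1
tool_pos: [0.6374, -0.0365, 0.2471]
orientation: [-180.0, -0.1, 177.3]
force: [-0.5, -0.5, -0.8]
opening: 0.0599
gripper_force: 0.0
```

```bash
cat >> h.py <<'E'
def go(p,yaw=None):
    T=pose();print("tool travel mm",(T[:3,:3].T@(np.array(p)-T[:3,3])*1000).round(1),"yaw",ctrl.get_obs()["orientation"].round(2))
E
python3 - <<'E'
from h import *
T=pose();im=ctrl.snapshot("wrist");np.save("T1.npy",T);print(T.round(4))
cv2.imwrite("pics/w1.png",im[:,:,::-1])
E
```

```text
[[-9.989e-01  4.730e-02 -9.000e-04  6.374e-01]
 [ 4.730e-02  9.989e-01  0.000e+00 -3.650e-02]
 [ 9.000e-04 -0.000e+00 -1.000e+00  2.471e-01]
 [ 0.000e+00  0.000e+00  0.000e+00  1.000e+00]]
```

View pics/w1.png

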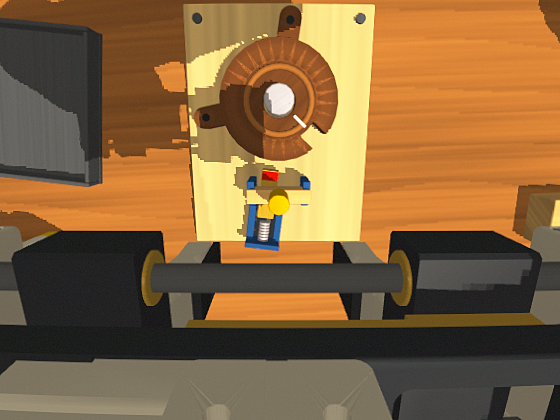

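The wrist view shows the stem top at (279,204), the spindle at (279,100), the white line running (293,116) to (305,127), the red nose at (270,175) and the spring at (264,230).

```bash
python3 - <<'E'
from h import *
np.set_printoptions(precision=4,suppress=True)
T=np.load("T1.npy")
q=lambda p,z:w("wrist",[p],z,T)[0,:2]
s=q((279,100),.07);print("spindle",s,"stem",q((279,204),.102))
n=q((270,175),.042);h=q((264,230),.05);print("key",n,h)
for a in (n-s,h-s,h-n,q((299,121),.048)-s,q((290,19),.044)-s,q((206,118),.044)-s): print(np.linalg.norm(a),np.degrees(np.arctan2(a[1],a[0])))
B=[q(p,.02) for p in((184,3),(376,4),(186,240),(363,242))];print(B)
print(proj("wrist",[[*(s+[.03,0]),.07]],T))
go([.6335,-.038,.091])
E
```

```text
spindle [ 0.5415 -0.0312] stem [ 0.6351 -0.0357]
key [ 0.6161 -0.0441] [ 0.6759 -0.0538]
0.07579135083749627 -9.841156863754836
0.1363660026890466 -9.5458973839487
0.06057691732088969 -9.176479925732746
0.027908539931135762 45.51661040169399
0.07894517083493842 169.39323417424654
0.07721769709973463 -81.2969010873927
[array([ 0.4353, -0.1246]), array([0.4456, 0.0746]), array([ 0.6938, -0.1516]), array([0.7067, 0.065 ])]
[[280.409  132.4094]]
tool travel mm [  2.3   0.2 156.2] yaw [-179.98   -0.1   177.25]
```

Both cameras agree to about 2–3 mm. The stem is at about (0.634,-0.037), the key's world angle is about -9.6° and the notch's about 44.3°. I descend and grasp.

Call:
apply_moves(
  targets=[
    {"travel": [2,1,30],"roll": 0,"jaw": 60},
    {"travel": [0,0,30],"roll": 0,"jaw": 60},
    {"travel": [0,0,30],"roll": 0,"jaw": 60},
    {"travel": [0,0,30],"roll": 0,"jaw": 60},
    {"travel": [0,0,20],"roll": 0,"jaw": 60},
    {"travel": [0,0,16],"roll": 0,"jaw": 60},
    {"travel": [0,0,0],"roll": 0,"jaw": 60},
    {"travel": [0,0,0],"roll": 0,"jaw": 30},
  ],
)

```text
clock: 2.95
tool_pos: [0.6329, -0.0402, 0.0928]
orientation: [-180.0, -0.0, 177.1]
force: [0.2, -0.1, 0.5]
opening: 0.0562
gripper_force: 0.0
```

Call:
apply_moves(
  targets=[
    {"travel": [0,0,0],"roll": 0,"jaw": 10},
    {"travel": [0,0,0],"roll": 0,"jaw": 10},
    {"travel": [0,0,0],"roll": 0,"jaw": 10},
    {"travel": [0,0,0],"roll": 0,"jaw": 10},
    {"travel": [0,0,0],"roll": 0,"jaw": 10},
    {"travel": [0,0,0],"roll": 0,"jaw": 10},
  ],
)

```text
clock: 3.55
tool_pos: [0.6337, -0.0389, 0.0934]
orientation: [180.0, 0.1, 177.1]
force: [-1.7, 4.8, 5.6]
opening: 0.0192
gripper_force: 30.0
```

Call:
apply_moves(
  targets=[
    {"travel": [0,0,-8],"roll": 0,"jaw": 10},
    {"travel": [0,0,-8],"roll": 0,"jaw": 10},
    {"travel": [0,0,-8],"roll": 0,"jaw": 10},
    {"travel": [0,0,-10],"roll": 0,"jaw": 10},
    {"travel": [0,0,-20],"roll": 0,"jaw": 10},
    {"travel": [0,0,-30],"roll": 0,"jaw": 10},
    {"travel": [0,0,-30],"roll": 0,"jaw": 10},
    {"travel": [0,0,0],"roll": 0,"jaw": 10},
  ],
)

```text
clock: 4.35
tool_pos: [0.6353, -0.0398, 0.2129]
orientation: [180.0, 0.5, 177.1]
force: [-0.3, 0.4, 0.0]
opening: 0.0195
gripper_force: 30.0
```

```bash
python3 - <<'E'
from h import *
go([.5225,-.310,.207]);print(ctrl.get_obs()["opening"])
E
```

```text
tool travel mm [  99.1 -275.5    4.9] yaw [179.97   0.47 177.12]
0.019500714442461736
```

Call:
apply_moves(
  targets=[
    {"travel": [14,-40,0],"roll": 0,"jaw": 10},
    {"travel": [14,-40,0],"roll": 0,"jaw": 10},
    {"travel": [14,-40,0],"roll": 0,"jaw": 10},
    {"travel": [14,-40,0],"roll": 0,"jaw": 10},
    {"travel": [14,-40,0],"roll": 0,"jaw": 10},
    {"travel": [14,-40,0],"roll": 0,"jaw": 10},
    {"travel": [15,-35,0],"roll": 0,"jaw": 10},
    {"travel": [0,0,40],"roll": 0,"jaw": 10},
    {"travel": [0,0,40],"roll": 0,"jaw": 10},
    {"travel": [0,0,30],"roll": 0,"jaw": 10},
  ],
)

```text
clock: 5.35
tool_pos: [0.5187, -0.3095, 0.0953]
orientation: [180.0, -0.1, 177.0]
force: [-0.6, -0.4, -0.6]
opening: 0.0192
gripper_force: 30.0
```

Call:
apply_moves(
  targets=[
    {"travel": [0,0,20],"roll": 0,"jaw": 10},
    {"travel": [0,0,12],"roll": 0,"jaw": 10},
    {"travel": [0,0,6],"roll": 0,"jaw": 10},
    {"travel": [0,0,4],"roll": 0,"jaw": 10},
    {"travel": [0,0,0],"roll": 0,"jaw": 10},
    {"travel": [0,0,0],"roll": 0,"jaw": 10},
  ],
)

```text
clock: 5.95
tool_pos: [0.5212, -0.3093, 0.0562]
orientation: [-180.0, 0.1, 177.1]
force: [-0.7, 1.5, 6.3]
opening: 0.0196
gripper_force: 30.0
```

Call:
apply_moves(
  targets=[
    {"travel": [0,0,0],"roll": 0,"jaw": 50},
    {"travel": [0,0,0],"roll": 0,"jaw": 50},
    {"travel": [0,0,0],"roll": 0,"jaw": 50},
    {"travel": [0,0,-20],"roll": 0,"jaw": 50},
    {"travel": [0,0,-40],"roll": 0,"jaw": 50},
    {"travel": [0,0,-40],"roll": 0,"jaw": 50},
    {"travel": [0,0,-40],"roll": 0,"jaw": 0},
    {"travel": [0,40,0],"roll": 0,"jaw": 0},
    {"travel": [0,40,0],"roll": 0,"jaw": 0},
    {"travel": [0,0,0],"roll": 0,"jaw": 0},
  ],
)

```text
clock: 6.95
tool_pos: [0.5245, -0.2262, 0.1951]
orientation: [180.0, 0.1, 177.2]
force: [0.3, -0.3, -0.4]
opening: 0.0235
gripper_force: 0.0
```

```bash
python3 - <<'E'
from h import *
T=pose();np.save("T2.npy",T);im=ctrl.snapshot("wrist");o=ctrl.get_obs();print(o["clock"],T[:3,3],o["joint_pos"].round(1),o["orientation"])
cv2.imwrite("pics/w2.png",im[:,:,::-1])
tp=ctrl.snapshot("top");cv2.imwrite("pics/t2.png",cv2.resize(tp[170:255,250:385,::-1],None,fx=5.9,fy=5.9,interpolation=cv2.INTER_CUBIC))
E
```

```text
7.0 [ 0.52447486 -0.22620309  0.19511633] [ -3.9  13.2 -17.   -0.  -59.7 -88.9] [1.79990162e+02 3.98376207e-02 1.77236173e+02]
```

View pics/w2.png

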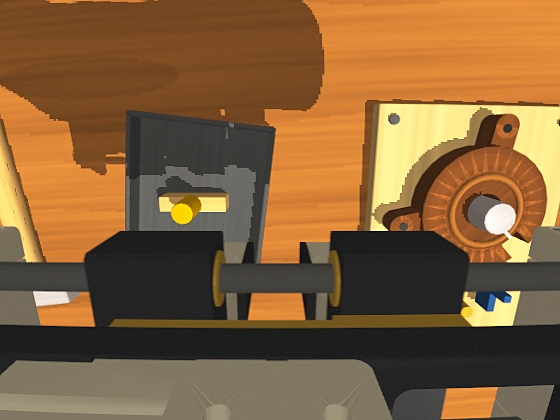

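The chock stands upright in the tray, stem at (182,210). For the push I'll use ear_a. Clockwise turning would run joint 6 to its limit, so I turn the tool half round first.

Call:
apply_moves(
  targets=[
    {"roll": -8.2,"travel": [0,0,0],"jaw": 0},
    {"roll": -8.2,"travel": [0,0,0],"jaw": 0},
    {"roll": -8.2,"travel": [0,0,0],"jaw": 0},
    {"roll": -8.2,"travel": [0,0,0],"jaw": 0},
    {"roll": -8.2,"travel": [0,0,0],"jaw": 0},
    {"roll": -8.2,"travel": [0,0,0],"jaw": 0},
    {"roll": -8.2,"travel": [0,0,0],"jaw": 0},
    {"roll": -8.2,"travel": [0,0,0],"jaw": 0},
    {"roll": -8.2,"travel": [0,0,0],"jaw": 0},
    {"roll": -8.2,"travel": [0,0,0],"jaw": 0},
  ],
)

```text
clock: 8.05
tool_pos: [0.5241, -0.2304, 0.1941]
orientation: [180.0, -0.0, -100.7]
force: [-0.3, 0.5, -0.0]
opening: 0.0003
gripper_force: 0.0
```

Call:
apply_moves(
  targets=[
    {"roll": -8.2,"travel": [0,0,0],"jaw": 0},
    {"roll": -8.2,"travel": [0,0,0],"jaw": 0},
    {"roll": -8.2,"travel": [0,0,0],"jaw": 0},
    {"roll": -8.2,"travel": [0,0,0],"jaw": 0},
    {"roll": -8.2,"travel": [0,0,0],"jaw": 0},
    {"roll": -8.2,"travel": [0,0,0],"jaw": 0},
    {"roll": -8.2,"travel": [0,0,0],"jaw": 0},
    {"roll": -8.2,"travel": [0,0,0],"jaw": 0},
    {"roll": -8.2,"travel": [0,0,0],"jaw": 0},
    {"roll": -8.2,"travel": [0,0,0],"jaw": 0},
  ],
)

```text
clock: 9.05
tool_pos: [0.5242, -0.2304, 0.1941]
orientation: [180.0, 0.0, -18.7]
force: [0.3, -0.9, 0.0]
opening: 0.0003
gripper_force: 0.0
```

Call:
apply_moves(
  targets=[
    {"roll": -8.2,"travel": [0,0,0],"jaw": 0},
    {"roll": 0,"travel": [0,0,0],"jaw": 0},
    {"roll": 0,"travel": [0,0,0],"jaw": 0},
  ],
)

```text
clock: 9.35
tool_pos: [0.5242, -0.23, 0.1943]
orientation: [180.0, 0.0, -11.0]
force: [0.3, 0.7, 0.1]
opening: 0.0006
gripper_force: 0.0
```

```bash
python3 - <<'E'
from h import *
print(ctrl.get_obs()["joint_pos"].round(1))
A=np.array([.540,-.032]);a=np.radians(169.3);u=np.array([np.cos(a),np.sin(a)]);t=np.array([-u[1],u[0]])
p=A+.076*u+.046*t;print(p);go([*p,.195]);go([*p,.050])
E
```

```text
[ -4.1  13.4 -16.9   0.  -59.7  83.1]
[ 0.45678076 -0.06308953]
tool travel mm [ -98.1 -150.9   -0.7] yaw [ 1.7999e+02  3.0000e-02 -1.1020e+01]
tool travel mm [ -98.  -151.   144.3] yaw [ 1.7999e+02  3.0000e-02 -1.1020e+01]
```

View pics/t2.png

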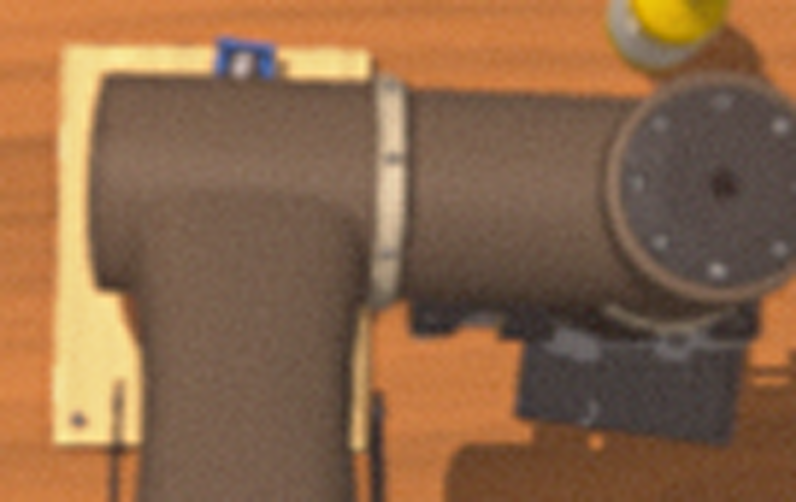

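The arm hides the jig from the top camera (only the blue housing shows, near (245,60)), so I'll rely on the wrist camera and the force readings.

Call:
apply_moves(
  targets=[
    {"roll": 0,"travel": [-24.5,-38,0],"jaw": 0},
    {"roll": 0,"travel": [-24.5,-38,0],"jaw": 0},
    {"roll": 0,"travel": [-24.5,-38,0],"jaw": 0},
    {"roll": 0,"travel": [-24.5,-37,0],"jaw": 0},
    {"roll": 0,"travel": [0,0,0],"jaw": 0},
    {"roll": 0,"travel": [0,0,30],"jaw": 0},
    {"roll": 0,"travel": [0,0,30],"jaw": 0},
    {"roll": 0,"travel": [0,0,0],"jaw": 0},
  ],
)

```text
clock: 10.15
tool_pos: [0.4539, -0.0633, 0.1317]
orientation: [179.9, 0.3, -10.9]
force: [-0.5, -0.0, 0.4]
opening: 0.0006
gripper_force: 0.0
```

```bash
python3 - <<'E'
from h import *
T=pose();np.save("T3.npy",T);im=ctrl.snapshot("wrist");o=ctrl.get_obs();print(o["clock"],T[:3,3],o["joint_pos"].round(1),o["orientation"])
cv2.imwrite("pics/w3.png",im[:,:,::-1]);go([.4568,-.0631,.05])
E
```

```text
10.2 [ 0.45385818 -0.0633262   0.13167074] [ 16.8   6.8 -34.6   0.  -48.8  62.4] [179.89180865   0.20055614 -10.87458997]
tool travel mm [ 1.8 -0.7 83.6] yaw [179.89   0.2  -10.87]
```

View pics/w3.png

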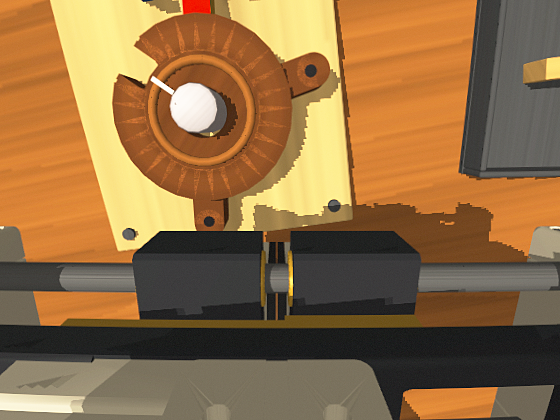

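The red nose rests on the rim at (197,12), the spindle is at (198,107), ear_a's hole at (209,221), ear_b's hole at (311,71) and the white line from (151,77) to (173,93). The view is good for tracking.

```bash
python3 - <<'E'
from h import *
T=np.load("T3.npy")
q=lambda p,z:w("wrist",[p],z,T)[0,:2]
s=q((198,107),.07);print("spindle",s)
for p,z in(((209,221),.044),((311,71),.044),((162,85),.048),((197,12),.042)):
    a=q(p,z)-s;print(p,np.linalg.norm(a),np.degrees(np.arctan2(a[1],a[0])))
A=np.array([.540,-.032])
E
```

```text
spindle [ 0.54049524 -0.03425563]
(209, 221) 0.0793811491243192 167.0005370910919
(311, 71) 0.07433973683251449 -81.757471496476
(162, 85) 0.03222488080092382 50.376295705798206
(197, 12) 0.06092701718785192 -7.144417613134972
```

Call:
apply_moves(
  targets=[
    {"roll": 0,"travel": [2,0,20],"jaw": 0},
    {"roll": 0,"travel": [0,0,20],"jaw": 0},
    {"roll": 0,"travel": [0,0,20],"jaw": 0},
    {"roll": 0,"travel": [0,0,12],"jaw": 0},
    {"roll": 0,"travel": [0,0,8],"jaw": 0},
    {"roll": 0,"travel": [0,0,0],"jaw": 0},
    {"roll": 0,"travel": [0,0,0],"jaw": 0},
  ],
)

```text
clock: 10.9
tool_pos: [0.4589, -0.0631, 0.0555]
orientation: [-180.0, -0.1, -10.8]
force: [-0.3, 0.8, -0.2]
opening: 0.0006
gripper_force: 0.0
```

Call:
apply_moves(
  targets=[
    {"roll": 0,"travel": [0,-2,0],"jaw": 0},
    {"roll": 0,"travel": [0,-2,0],"jaw": 0},
    {"roll": 0,"travel": [0,-2,0],"jaw": 0},
    {"roll": 0,"travel": [0,-2,0],"jaw": 0},
  ],
)

```text
clock: 11.3
tool_pos: [0.4598, -0.0549, 0.0548]
orientation: [-180.0, -0.0, -10.7]
force: [-0.3, 0.1, -0.7]
opening: 0.0002
gripper_force: 0.0
```

Call:
apply_moves(
  targets=[
    {"roll": 0,"travel": [0,-1,4],"jaw": 0},
    {"roll": 0,"travel": [0,-1.5,0],"jaw": 0},
    {"roll": 0,"travel": [0,-1.5,0],"jaw": 0},
    {"roll": 0,"travel": [0,-1.5,0],"jaw": 0},
  ],
)

```text
clock: 11.7
tool_pos: [0.4606, -0.0497, 0.0505]
orientation: [180.0, 0.0, -10.7]
force: [0.3, 0.0, 0.5]
opening: -0.0001
gripper_force: 0.0
```

Call:
apply_moves(
  targets=[
    {"roll": 0,"travel": [0,-1.5,0],"jaw": 0},
    {"roll": 0,"travel": [0,-1.5,0],"jaw": 0},
  ],
)

```text
clock: 11.9
tool_pos: [0.4613, -0.0467, 0.0506]
orientation: [-180.0, -0.0, -10.7]
force: [0.6, 0.4, 0.2]
opening: 0.0004
gripper_force: 0.0
```

Call:
apply_moves(
  targets=[
    {"roll": 0,"travel": [0,-1.5,0],"jaw": 0},
    {"roll": 0,"travel": [0,-1.5,0],"jaw": 0},
  ],
)

```text
clock: 12.1
tool_pos: [0.4618, -0.0437, 0.0506]
orientation: [-180.0, -0.0, -10.7]
force: [0.2, -0.1, 0.4]
opening: 0.0005
gripper_force: 0.0
```

Call:
apply_moves(
  targets=[
    {"roll": 0,"travel": [0,-1.5,0],"jaw": 0},
    {"roll": 0,"travel": [0,-1.5,0],"jaw": 0},
  ],
)

```text
clock: 12.3
tool_pos: [0.4622, -0.041, 0.0506]
orientation: [180.0, 0.0, -10.7]
force: [0.7, -2.0, 0.5]
opening: 0.0006
gripper_force: 1.3
```

Call:
apply_moves(
  targets=[
    {"roll": 0,"travel": [0,-1.5,0],"jaw": 0},
    {"roll": 0,"travel": [0,-1.5,0],"jaw": 0},
  ],
)

```text
clock: 12.5
tool_pos: [0.4627, -0.0381, 0.0506]
orientation: [180.0, 0.0, -10.7]
force: [-0.1, -2.3, 0.6]
opening: 0.0007
gripper_force: 1.7
```

Call:
apply_moves(
  targets=[
    {"roll": 0,"travel": [0,-1.5,0],"jaw": 0},
  ],
)

```text
clock: 12.6
tool_pos: [0.463, -0.0366, 0.0506]
orientation: [180.0, 0.0, -10.7]
force: [-0.5, -4.5, 1.2]
opening: 0.0006
gripper_force: 1.6
```

Contact came at about 2–4 N. I now turn the flange in 2° steps.

Call:
apply_moves(
  targets=[
    {"roll": 4,"travel": [0,0,0],"jaw": 0},
    {"roll": 2,"travel": [-0.7,-2.7,0],"jaw": 0},
    {"roll": 2,"travel": [-0.7,-2.7,0],"jaw": 0},
    {"roll": 2,"travel": [-0.7,-2.7,0],"jaw": 0},
    {"roll": 2,"travel": [-0.7,-2.7,0],"jaw": 0},
  ],
)

```text
clock: 13.1
tool_pos: [0.4637, -0.0254, 0.0506]
orientation: [180.0, 0.0, -22.8]
force: [0.2, -3.8, 1.2]
opening: 0.0006
gripper_force: 2.0
```

Call:
apply_moves(
  targets=[
    {"roll": 2,"travel": [-0.7,-2.7,0],"jaw": 0},
    {"roll": 2,"travel": [-0.7,-2.7,0],"jaw": 0},
    {"roll": 2,"travel": [-0.7,-2.7,0],"jaw": 0},
    {"roll": 2,"travel": [-0.7,-2.7,0],"jaw": 0},
    {"roll": 2,"travel": [-0.7,-2.7,0],"jaw": 0},
    {"roll": 2,"travel": [-0.7,-2.7,0],"jaw": 0},
  ],
)

```text
clock: 13.7
tool_pos: [0.4662, -0.0097, 0.0504]
orientation: [179.9, 0.1, -34.8]
force: [-3.2, -4.9, 3.7]
opening: 0.0006
gripper_force: 2.8
```

```bash
cat >>h.py <<'E'
def ear():
    T=pose();d=T[:2,3]-[.540,-.033];x=-T[:2,0];y=T[:2,1]
    print("rad,tan",(d@x*1000).round(1),(d@y*1000).round(1),"tool ear angle",np.degrees(np.arctan2(x[1],x[0])).round(2),ctrl.get_obs()["force"].round(1),ctrl.get_obs()["clock"])
E
python3 -c "
from h import *;ear()"
```

```text
rad,tan 73.9 23.0 tool ear angle 145.18 [-3.2 -4.9  3.7] 13.7
```

Call:
apply_moves(
  targets=[
    {"roll": 0,"travel": [-2,0.5,0],"jaw": 0},
    {"roll": 0,"travel": [-1,0,0],"jaw": 0},
  ],
)

```text
clock: 13.9
tool_pos: [0.4645, -0.0079, 0.0505]
orientation: [180.0, 0.0, -34.7]
force: [0.7, -3.5, -0.6]
opening: 0.0005
gripper_force: 1.7
```

Call:
apply_moves(
  targets=[
    {"roll": 2,"travel": [-1.0,-2.7,0],"jaw": 0},
    {"roll": 2,"travel": [-1.0,-2.7,0],"jaw": 0},
    {"roll": 2,"travel": [-1.0,-2.7,0],"jaw": 0},
    {"roll": 2,"travel": [-0.9,-2.7,0],"jaw": 0},
  ],
)

```text
clock: 14.3
tool_pos: [0.4678, 0.0029, 0.0505]
orientation: [180.0, 0.0, -42.8]
force: [-0.9, -3.3, 2.0]
opening: 0.0005
gripper_force: 1.9
```

```bash
python3 -c "
from h import *;ear()"
```

```text
rad,tan 77.4 22.6 tool ear angle 137.24 [-0.9 -3.3  2. ] 14.3
```

Call:
apply_moves(
  targets=[
    {"roll": 2,"travel": [-0.8,-2.7,0],"jaw": 0},
    {"roll": 2,"travel": [-0.8,-2.7,0],"jaw": 0},
    {"roll": 2,"travel": [-0.8,-2.7,0],"jaw": 0},
    {"roll": 2,"travel": [-0.8,-2.7,0],"jaw": 0},
    {"roll": 2,"travel": [-0.8,-2.7,0],"jaw": 0},
  ],
)

```text
clock: 14.8
tool_pos: [0.4741, 0.0149, 0.0503]
orientation: [179.9, 0.1, -52.8]
force: [-4.1, -2.7, 3.4]
opening: 0.0005
gripper_force: 2.4
```

```bash
python3 -c "
from h import *;ear();T=pose();np.save('T4.npy',T);im=ctrl.snapshot('wrist')
cv2.imwrite('pics/w4.png',cv2.resize(im[:260,100:400,::-1],None,fx=2.3,fy=2.3,interpolation=cv2.INTER_CUBIC))"
```

```text
rad,tan 78.0 23.5 tool ear angle 127.22 [-4.1 -2.7  3.4] 14.8
```

View pics/w4.png

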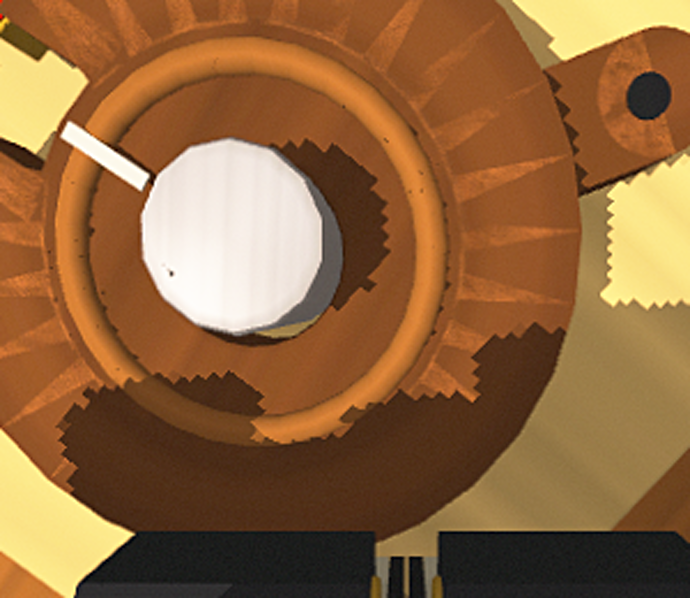

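The white line runs (65,133) to (148,185), the ring centre is about (250,240), ear_b's hole is at (649,95), and the red nose is near (3,18) at the corner, at the edge of the notch.

```bash
python3 -c "
from h import *
T=np.load('T4.npy');q=lambda p,z:w('wrist',[np.array(p)/2.3+[100,0]],z,T)[0,:2]
c=q((250,240),.05);s=q((232,238),.07);print(c,s)
f=lambda a:(np.linalg.norm(a).round(4),np.degrees(np.arctan2(a[1],a[0])).round(1))
print('line',f(q((65,133),.048)-q((148,185),.048)),'earb',f(q((649,95),.044)-c),f(q((65,133),.048)-c),'nose',f(q((3,18),.042)-c))"
```

```text
[ 0.5423077  -0.03164339] [ 0.54059936 -0.03146086]
line (np.float64(0.0169), np.float64(5.1)) earb (np.float64(0.0769), np.float64(-123.1)) (np.float64(0.0378), np.float64(7.4)) nose (np.float64(0.0601), np.float64(-4.3))
```

Call:
apply_moves(
  targets=[
    {"roll": 1,"travel": [-0.5,-1.3,0],"jaw": 0},
    {"roll": 1,"travel": [-0.5,-1.3,0],"jaw": 0},
    {"roll": 1,"travel": [-0.5,-1.3,0],"jaw": 0},
    {"roll": 1,"travel": [-0.5,-1.3,0],"jaw": 0},
    {"roll": 1,"travel": [-0.5,-1.3,0],"jaw": 0},
  ],
)

```text
clock: 15.35
tool_pos: [0.4793, 0.0211, 0.0504]
orientation: [180.0, 0.0, -57.8]
force: [-2.6, -1.5, -0.9]
opening: 0.0006
gripper_force: 1.4
```

Call:
apply_moves(
  targets=[
    {"roll": 1,"travel": [-0.4,-1.3,0],"jaw": 0},
  ],
)

```text
clock: 15.45
tool_pos: [0.4802, 0.0222, 0.0505]
orientation: [180.0, 0.0, -58.8]
force: [-2.4, -1.2, -2.7]
opening: 0.0002
gripper_force: 1.4
```

Call:
apply_moves(
  targets=[
    {"roll": 1,"travel": [-0.4,-1.3,0],"jaw": 0},
  ],
)

```text
clock: 15.55
tool_pos: [0.4811, 0.0231, 0.0505]
orientation: [180.0, 0.0, -59.8]
force: [-2.4, -1.9, -1.8]
opening: 0.0007
gripper_force: 1.4
```

```bash
python3 -c "
from h import *;ear()"
```

```text
rad,tan 78.2 22.7 tool ear angle 120.19 [-2.4 -1.9 -1.8] 15.55
```

Call:
apply_moves(
  targets=[
    {"roll": 0.5,"travel": [-0.2,-0.7,0],"jaw": 0},
    {"roll": 0.5,"travel": [-0.2,-0.7,0],"jaw": 0},
  ],
)

```text
clock: 15.75
tool_pos: [0.4821, 0.0242, 0.0505]
orientation: [180.0, 0.0, -60.8]
force: [-2.6, -1.1, -1.3]
opening: 0.0007
gripper_force: 1.4
```

Call:
apply_moves(
  targets=[
    {"roll": 0.5,"travel": [-0.2,-0.7,0],"jaw": 0},
    {"roll": 0,"travel": [0,0,0],"jaw": 0},
  ],
)

```text
clock: 15.95
tool_pos: [0.4829, 0.0249, 0.0506]
orientation: [-180.0, 0.0, -61.2]
force: [-2.2, -0.3, -1.1]
opening: 0.0004
gripper_force: 1.1
```

Call:
apply_moves(
  targets=[
    {"roll": 0.5,"travel": [-0.2,-0.7,0],"jaw": 0},
    {"roll": 0,"travel": [0,0,0],"jaw": 0},
  ],
)

```text
clock: 16.15
tool_pos: [0.4832, 0.0254, 0.0506]
orientation: [-180.0, 0.0, -61.7]
force: [-3.4, 0.8, -1.9]
opening: 0.0004
gripper_force: 1.1
```

Call:
apply_moves(
  targets=[
    {"roll": 0.5,"travel": [-0.2,-0.7,0],"jaw": 0},
    {"roll": 0,"travel": [0,0,0],"jaw": 0},
  ],
)

```text
clock: 16.35
tool_pos: [0.4837, 0.0258, 0.0506]
orientation: [-180.0, 0.0, -62.2]
force: [-3.4, 1.1, -0.6]
opening: 0.0002
gripper_force: 1.4
```

Call:
apply_moves(
  targets=[
    {"roll": 0.5,"travel": [-0.2,-0.7,0],"jaw": 0},
    {"roll": 0,"travel": [0,0,0],"jaw": 0},
  ],
)

```text
clock: 16.55
tool_pos: [0.4842, 0.0262, 0.0506]
orientation: [-180.0, -0.0, -62.7]
force: [-4.5, 1.2, 1.0]
opening: 0.0003
gripper_force: 1.6
```

Call:
apply_moves(
  targets=[
    {"roll": 0.5,"travel": [-0.2,-0.7,0],"jaw": 0},
    {"roll": 0,"travel": [0,0,0],"jaw": 0},
  ],
)

```text
clock: 16.75
tool_pos: [0.4848, 0.0267, 0.0506]
orientation: [-180.0, -0.0, -63.2]
force: [-4.0, -0.8, 0.9]
opening: 0.0002
gripper_force: 1.7
```

```bash
python3 -c "
from h import *;ear()"
```

```text
rad,tan 78.2 22.4 tool ear angle 116.76 [-4.  -0.8  0.9] 16.75
```

Call:
apply_moves(
  targets=[
    {"roll": 0.5,"travel": [-0.2,-0.7,0],"jaw": 0},
    {"roll": 0,"travel": [0,0,0],"jaw": 0},
  ],
)

```text
clock: 16.95
tool_pos: [0.4853, 0.0272, 0.0506]
orientation: [-180.0, -0.0, -63.7]
force: [-3.8, -1.0, 0.9]
opening: 0.0002
gripper_force: 1.8
```

Call:
apply_moves(
  targets=[
    {"roll": 0.5,"travel": [-0.2,-0.7,0],"jaw": 0},
    {"roll": 0,"travel": [0,0,0],"jaw": 0},
  ],
)

```text
clock: 17.15
tool_pos: [0.4859, 0.0277, 0.0506]
orientation: [-180.0, -0.0, -64.2]
force: [-3.3, -1.2, 1.8]
opening: 0.0003
gripper_force: 1.8
```

Call:
apply_moves(
  targets=[
    {"roll": 0.5,"travel": [-0.2,-0.7,0],"jaw": 0},
    {"roll": 0,"travel": [0,0,0],"jaw": 0},
  ],
)

```text
clock: 17.35
tool_pos: [0.4872, 0.0285, 0.0507]
orientation: [-179.9, -0.0, -64.7]
force: [-0.7, -0.1, 0.3]
opening: 0.0003
gripper_force: 0.4
```

Call:
apply_moves(
  targets=[
    {"roll": 0.5,"travel": [-0.2,-0.7,0],"jaw": 0},
    {"roll": 0,"travel": [0,0,0],"jaw": 0},
  ],
)

```text
clock: 17.55
tool_pos: [0.4875, 0.0288, 0.0507]
orientation: [-179.9, -0.0, -65.2]
force: [-0.7, -0.0, -0.2]
opening: 0.0003
gripper_force: 0.3
```

```bash
python3 -c "
from h import *;ear();im=ctrl.snapshot('wrist');s=ctrl.snapshot('side')
a=cv2.resize(im[:230,60:400,::-1],(560,379),interpolation=cv2.INTER_CUBIC)
b=cv2.resize(s[180:250,210:320,::-1],(240,153),interpolation=cv2.INTER_CUBIC)
o=np.zeros((379,800,3),np.uint8);o[:,:560]=a;o[:153,560:]=b;cv2.imwrite('pics/w5.png',o)"
```

```text
rad,tan 78.1 21.8 tool ear angle 114.77 [-0.7 -0.  -0.2] 17.55
```

The force fell suddenly from 3.8 N to 0.7 N, which suggests the key dropped. I'll check by picture.

View pics/w5.png

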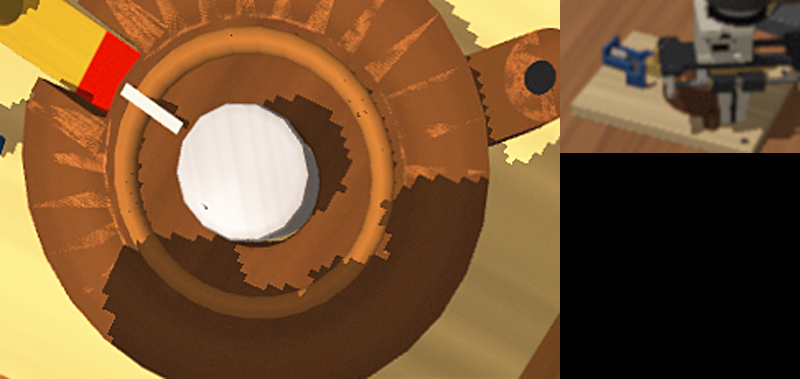

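The red nose sits deep in the notch with its front edge about (122,81). I back off gently, lift and confirm its depth.

```bash
python3 -c "
from h import *
T=pose();q=w('wrist',[np.array((122,81))/1.647+[60,0]],.040,T)[0,:2]-[.540,-.032];print('nose radius',np.linalg.norm(q),np.degrees(np.arctan2(q[1],q[0])))"
```

```text
nose radius 0.045683096339456185 -9.10683623027327
```

Call:
apply_moves(
  targets=[
    {"roll": 0,"travel": [0,1,0],"jaw": 0},
    {"roll": 0,"travel": [-1,2,0],"jaw": 0},
    {"roll": 0,"travel": [-2,5,0],"jaw": 0},
    {"roll": 0,"travel": [-4,8,0],"jaw": 0},
    {"roll": 0,"travel": [-4,8,0],"jaw": 0},
    {"roll": 0,"travel": [0,0,-20],"jaw": 0},
    {"roll": 0,"travel": [0,0,-40],"jaw": 0},
    {"roll": 0,"travel": [0,0,-40],"jaw": 0},
    {"roll": 0,"travel": [0,0,0],"jaw": 0},
    {"roll": 0,"travel": [0,0,0],"jaw": 0},
  ],
)

```text
clock: 18.65
tool_pos: [0.4602, 0.0289, 0.1515]
orientation: [-179.8, 0.0, -65.2]
force: [-0.4, -0.7, -1.5]
opening: 0.0002
gripper_force: 0.0
```

```bash
python3 -c "
from h import *
T=pose();np.save('T6.npy',T);im=ctrl.snapshot('wrist');print(ctrl.get_obs()['clock'],T[:3,3])
cv2.imwrite('pics/w6.png',cv2.resize(im[:250,:400,::-1],None,fx=2,fy=2,interpolation=cv2.INTER_CUBIC))"
```

```text
18.7 [0.46024936 0.02888206 0.15153006]
```

View pics/w6.png

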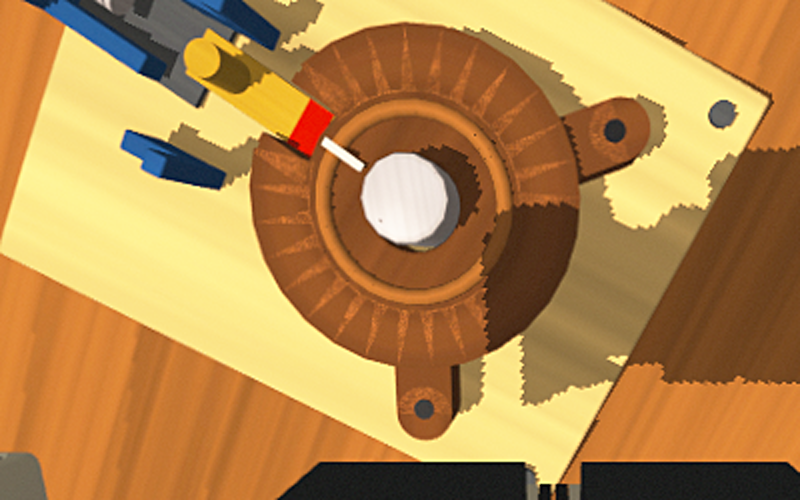

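The key is in the notch with its nose front at about (326,137). The pin top is at (203,58), and both ears lie flat. I'll check the travel numerically from the pin, whose radius should be about 79 mm when home.

```bash
python3 -c "
from h import *
T=np.load('T6.npy');q=lambda p,z:w('wrist',[np.array(p)/2],z,T)[0,:2]
s=q((404,197),.07);c=q((412,203),.05);print(s,c)
f=lambda a:(np.linalg.norm(a).round(4),np.degrees(np.arctan2(a[1],a[0])).round(1))
for o in (s,c): print('pin',f(q((203,58),.064)-o),'nose',f(q((326,137),.042)-o),'line out',f(q((325,142),.048)-o),'earb',f(q((615,131),.044)-o),'eara',f(q((424,409),.044)-o))
T1=np.load('T1.npy');print('pin before', w('wrist',[(266,211)],.064,T1))"
```

```text
[ 0.54047185 -0.03160304] [ 0.54193648 -0.03066446]
pin (np.float64(0.0793), np.float64(-9.6)) nose (np.float64(0.0414), np.float64(-10.3)) line out (np.float64(0.0386), np.float64(-8.2)) earb (np.float64(0.0757), np.float64(-136.0)) eara (np.float64(0.0781), np.float64(113.1))
pin (np.float64(0.0781), np.float64(-10.5)) nose (np.float64(0.0402), np.float64(-12.0)) line out (np.float64(0.0373), np.float64(-10.0)) earb (np.float64(0.0775), np.float64(-136.2)) eara (np.float64(0.0778), np.float64(114.3))
pin before [[ 0.6511325  -0.04608669  0.064     ]]
```

The pin is at 79 mm and the nose at 41 mm, so the key is fully home, and the notch is about 0.13 rad from the jig's x axis. I hand it in.

```bash
python3 -c "
from plant import ctrl;print(ctrl.close_job())"
```

```text
the job is handed in; nothing more can be done
None
```

The chock is in the tray and the flange is turned with the key fully home in the notch by my measurements; I handed the job in at 18.7 s, but no verdict was returned.

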